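# Cap the sensor housings and send them down the outfeed lane

### The arm

A 7-joint arm with a two-finger parallel gripper is mounted at the origin on the work surface. World frame = base frame: x ahead of the robot, y to its left, z up, the work surface at z = 0. Lengths are in m, angles in rad, forces in N, time in s.
With the tool pointing down it reaches from about 0.4 to 0.9 m from the base axis. Payload 5.5 kg.
Tool frame: the origin (TCP) lies on the centre line of the jaws, within the pads' length; the fingertips stand 17 mm ahead of it and the grasp point (between the pads) lies 2 mm behind it; z points along the fingers, y is the direction in which the jaws open and shut (so a half turn about z gives the same grasp; the last joint's range is limited). The gripper opens to 85 mm and grips with 20 to 120 N. Pads are 22 mm wide; open, the fingers measure 114 mm over their backs; the gripper's body (76 mm by 85 mm) begins 54 mm behind the grasp point. The pads swing forward as they close: fully open they stand 13 mm farther back than shut.
Start: joints at [-0.963, 0.501, -0.427, 1.55, 0.221, 1.138, -0.21], TCP at [0.22, 0.612, 0.248] pointing down, gripper open.
Joint ranges: [-2.88, 2.88], [-0.31, 2.03], [-1.54, 1.56], [0.2, 2.42], [-1.41, 4.55], [0.19, 2.02], [-2.57, 2.57]. Speed limits (rad/s): [2.57, 2.57, 3.14, 3.14, 3.14, 3.14, 3.14].

### API

Orientations are given as a unit quaternion [x, y, z, w].
In Python, from plant import get_state, camera, camera_info, hand_in gives the robot as it stands.
- The arm moves only by the tool play_rows, never from a script. Its argument "motion" is a list of rows, each a list of 3 entries, a list of its own where there are three numbers: the shift along the tool's x, y, z in mm, then the turn about the tool's z in degrees, then the opening, from 0 (shut) to 1 (fully open). A call has 1 to 20 rows; each row is the pose to reach, as a shift and turn from the pose measured when the call began, along the tool's axes at that moment; what a row does not reach only later rows make up. A row lasts 1/12 s, in which the tool goes at most 41.7 mm and 7.16 degrees, less where a joint would pass 70% of its speed; a pose out of reach is approached as far as the arm can. A call with a gripper value outside its range is refused whole. The fingers move at their own pace and stop on an object; the grip force is fixed at half the most. Time passes only in rows, so rows that repeat a pose let the fingers close. It gives the time, the measured TCP pose, the force and the opening at its end, in the units of the state.
- get_state(): the state, without advancing time (a new reading comes with each control period).
- camera(name): name is "side" or "top"; returns (picture, depth): 400x640x3 uint8, blue, green, red; 400x640 float32, m along the optical axis (not along the pixel's ray), 0 where there is no reading.
- camera_info(name): a dict with "fovy" (degrees; the focal length in pixels is half the picture's height over the tangent of half this angle, whatever the lens; pixels are square), "cx", "cy" (the principal point, pixels), "origin" and "rotation" of the camera in the world. Camera axes: x right, y up, looking along -z (the intrinsics and any distortion apply to the point x, -y, -z); pixel columns grow to the right and rows downward; lengths in m; the calibration is good to about 2 mm. A picture is of the moment at which its call begins. camera_info takes no time and is no camera call.
- hand_in(): hands the job in, once; it reports no verdict.
The state is a dict: "clock": time; "joints": joint angles; "joint_vel": joint speeds; "tau": joint torques, N m; "eef_pos": TCP position; "tool_rot": TCP orientation; "ft_force": force on the tool from outside, world axes, zero at the start; "moment": the same for the moment, N m; "opening": finger opening in m.
Only numpy, scipy, OpenCV 4.12 (cv2) and the standard library are available. Lean on these libraries where they do the work, as an engineer would, in place of code of your own. Each camera call takes 0.05 s, during which the arm holds its last target. There are 200 camera calls.

### The job

First fit a dust cap to every sensor housing on the bench: pinch its two tabs together, set it in the port until its flange lies on the lid and let the tabs spring out under the edge. Then slide every capped housing along the bench through the spring gate into the lane (never lift one over the gate or the lane), so far in that the gate falls shut behind it, and at last press the call bell's plunger right down to its stop and let it come up again. Leave the tape roll, the dish and the wire spool where they are; caps that are not needed may stay on the bench.

Things in the scene. Friction and masses are not known exactly. Their poses are not given: they have to be found in the camera images.
- lane: outfeed lane fixed on the bench, gate at its mouth. Origin: middle of the gate line at bench level; x into the lane (push that way), z up. Walls 30 mm high, 90 mm apart inside, from the gate to an end wall at x = 360; floor = bench. Two leaves meet at mid-mouth between posts 55 mm high, 95 mm apart, 20 mm square. No walls before the gate, nothing above; 80 mm wide free with the leaves open
- leaf_left (a joint): left (+y) upright gate leaf, 43 mm long, 4 mm thick, from 6 to 50 mm above the bench, hinged on an upright axis at x = 0, y = +44 mm of the lane; 0 = shut across the mouth, 1.57 rad = swung into the lane, flat along the wall. It opens only into the lane; a weak spring (about 0.01 to 0.045 N m) swings it shut.
- leaf_right (a joint): right (-y) gate leaf, the mirror image of the left one
- plunger (a joint): travel of the call bell's plunger, 0 = up, 0.014 m = down on its stop; grows as it is pressed; the spring needs 2 N to start and 7 N at the stop and brings it back up
- plunger_top (a point): centre of the top of the bell's plunger head, a black disc 32 mm across, 8 mm thick; its top stands 62 mm above the bench when up. The bell is a steel dome 80 mm across, 36 mm high, fixed.
- housing0: aluminium sensor housing, a box 84 (its x) x 60 (its y) x 46 mm high, about 0.3 kg, loose; may be absent. Origin: centre of the underside, z up. In the middle of the lid a port 50 (x) x 40 (y) mm through a 5 mm thick edge; hollow below it, 76 x 52 mm, down to 6 mm above the underside
- cap0: grey sprung dust cap, black tabs, 64 g, tabs up; three alike, fit any housing either way round. Origin: centre of lowest face, z up, x = pinch direction. Flange 68 (x) x 50 mm at z 13 to 17 mm; plug 18 (x) x 36 mm, z 0 to 13. Tabs rise z 17 to 39, 22 mm wide, 46 mm over outer faces free, 32 pinched. Fitted: flange on lid, origin 33 mm above the housing's (2 mm play), x along housing x
- cap0_tab_p (a joint): inward travel of the +x tab of cap0, 0 = sprung out, 0.007 m = fully in; tab 4 mm thick, with a catch under the flange (z 0 to 6 mm); over both catches 60 mm free (port is 50), 46 pinched; necks above them 48 and 34 mm. Spring: 2.3 N to start, 5.4 N at full travel
- cap0_tab_m (a joint): inward travel of the -x tab of cap0, 0 = sprung out, 0.007 m = fully in; tab 4 mm thick, with a catch under the flange (z 0 to 6 mm); over both catches 60 mm free (port is 50), 46 pinched; necks above them 48 and 34 mm. Spring: 2.3 N to start, 5.4 N at full travel
- housing1: aluminium sensor housing, a box 84 (its x) x 60 (its y) x 46 mm high, about 0.3 kg, loose; may be absent. Origin: centre of the underside, z up. In the middle of the lid a port 50 (x) x 40 (y) mm through a 5 mm thick edge; hollow below it, 76 x 52 mm, down to 6 mm above the underside
- cap1: grey sprung dust cap, black tabs, 64 g, tabs up; three alike, fit any housing either way round. Origin: centre of lowest face, z up, x = pinch direction. Flange 68 (x) x 50 mm at z 13 to 17 mm; plug 18 (x) x 36 mm, z 0 to 13. Tabs rise z 17 to 39, 22 mm wide, 46 mm over outer faces free, 32 pinched. Fitted: flange on lid, origin 33 mm above the housing's (2 mm play), x along housing x
- cap1_tab_p (a joint): inward travel of the +x tab of cap1, 0 = sprung out, 0.007 m = fully in; tab 4 mm thick, with a catch under the flange (z 0 to 6 mm); over both catches 60 mm free (port is 50), 46 pinched; necks above them 48 and 34 mm. Spring: 2.3 N to start, 5.4 N at full travel
- cap1_tab_m (a joint): inward travel of the -x tab of cap1, 0 = sprung out, 0.007 m = fully in; tab 4 mm thick, with a catch under the flange (z 0 to 6 mm); over both catches 60 mm free (port is 50), 46 pinched; necks above them 48 and 34 mm. Spring: 2.3 N to start, 5.4 N at full travel
- housing2: aluminium sensor housing, a box 84 (its x) x 60 (its y) x 46 mm high, about 0.3 kg, loose; may be absent. Origin: centre of the underside, z up. In the middle of the lid a port 50 (x) x 40 (y) mm through a 5 mm thick edge; hollow below it, 76 x 52 mm, down to 6 mm above the underside
- cap2: grey sprung dust cap, black tabs, 64 g, tabs up; three alike, fit any housing either way round. Origin: centre of lowest face, z up, x = pinch direction. Flange 68 (x) x 50 mm at z 13 to 17 mm; plug 18 (x) x 36 mm, z 0 to 13. Tabs rise z 17 to 39, 22 mm wide, 46 mm over outer faces free, 32 pinched. Fitted: flange on lid, origin 33 mm above the housing's (2 mm play), x along housing x
- cap2_tab_p (a joint): inward travel of the +x tab of cap2, 0 = sprung out, 0.007 m = fully in; tab 4 mm thick, with a catch under the flange (z 0 to 6 mm); over both catches 60 mm free (port is 50), 46 pinched; necks above them 48 and 34 mm. Spring: 2.3 N to start, 5.4 N at full travel
- cap2_tab_m (a joint): inward travel of the -x tab of cap2, 0 = sprung out, 0.007 m = fully in; tab 4 mm thick, with a catch under the flange (z 0 to 6 mm); over both catches 60 mm free (port is 50), 46 pinched; necks above them 48 and 34 mm. Spring: 2.3 N to start, 5.4 N at full travel
- tape: roll of blue tape lying flat, 90 mm across, 25 mm high; bystander. Origin: centre of the underside.
- dish: white dish 94 mm across, 14 mm high, with tweezers across it; bystander. Origin: centre of the underside.
- spool: grey solder wire spool standing on end, 64 mm across, 50 mm high; bystander. Origin: centre of the underside.
There are look-alikes about, which are no part of the job. What is shaped like the part that bears plunger but yellow is not meant.

How it is judged:
On the way, in this order (a step that is already met when the one before it is completed fails the run):
1. every housing present has a cap snapped into its port, with all still before the gate (((x of cap0 in the frame of housing0 between -0.004 and 0.004 m and y of cap0 in the frame of housing0 between -0.004 and 0.004 m and z of cap0 in the frame of housing0 between 0.029 and 0.037 m and value of joint each of cap0_tab_p, cap0_tab_m below 0.003 m) or (x of cap1 in the frame of housing0 between -0.004 and 0.004 m and y of cap1 in the frame of housing0 between -0.004 and 0.004 m and z of cap1 in the frame of housing0 between 0.029 and 0.037 m and value of joint each of cap1_tab_p, cap1_tab_m below 0.003 m) or (x of cap2 in the frame of housing0 between -0.004 and 0.004 m and y of cap2 in the frame of housing0 between -0.004 and 0.004 m and z of cap2 in the frame of housing0 between 0.029 and 0.037 m and value of joint each of cap2_tab_p, cap2_tab_m below 0.003 m)) and x of each of housing0, housing1, housing2 in the frame of lane below -0.02 m and ((x of cap0 in the frame of housing1 between -0.004 and 0.004 m and y of cap0 in the frame of housing1 between -0.004 and 0.004 m and z of cap0 in the frame of housing1 between 0.029 and 0.037 m and value of joint each of cap0_tab_p, cap0_tab_m below 0.003 m) or (x of cap1 in the frame of housing1 between -0.004 and 0.004 m and y of cap1 in the frame of housing1 between -0.004 and 0.004 m and z of cap1 in the frame of housing1 between 0.029 and 0.037 m and value of joint each of cap1_tab_p, cap1_tab_m below 0.003 m) or (x of cap2 in the frame of housing1 between -0.004 and 0.004 m and y of cap2 in the frame of housing1 between -0.004 and 0.004 m and z of cap2 in the frame of housing1 between 0.029 and 0.037 m and value of joint each of cap2_tab_p, cap2_tab_m below 0.003 m)) and ((x of cap0 in the frame of housing2 between -0.004 and 0.004 m and y of cap0 in the frame of housing2 between -0.004 and 0.004 m and z of cap0 in the frame of housing2 between 0.029 and 0.037 m and value of joint each of cap0_tab_p, cap0_tab_m below 0.003 m) or (x of cap1 in the frame of housing2 between -0.004 and 0.004 m and y of cap1 in the frame of housing2 between -0.004 and 0.004 m and z of cap1 in the frame of housing2 between 0.029 and 0.037 m and value of joint each of cap1_tab_p, cap1_tab_m below 0.003 m) or (x of cap2 in the frame of housing2 between -0.004 and 0.004 m and y of cap2 in the frame of housing2 between -0.004 and 0.004 m and z of cap2 in the frame of housing2 between 0.029 and 0.037 m and value of joint each of cap2_tab_p, cap2_tab_m below 0.003 m))), for 0.2 s.
2. both gate leaves are pushed open (value of joint each of leaf_left, leaf_right above 0.6 rad), for 0.05 s.
3. every housing present lies capped in the lane and the gate has fallen shut (((x of cap0 in the frame of housing0 between -0.004 and 0.004 m and y of cap0 in the frame of housing0 between -0.004 and 0.004 m and z of cap0 in the frame of housing0 between 0.029 and 0.037 m and value of joint each of cap0_tab_p, cap0_tab_m below 0.003 m) or (x of cap1 in the frame of housing0 between -0.004 and 0.004 m and y of cap1 in the frame of housing0 between -0.004 and 0.004 m and z of cap1 in the frame of housing0 between 0.029 and 0.037 m and value of joint each of cap1_tab_p, cap1_tab_m below 0.003 m) or (x of cap2 in the frame of housing0 between -0.004 and 0.004 m and y of cap2 in the frame of housing0 between -0.004 and 0.004 m and z of cap2 in the frame of housing0 between 0.029 and 0.037 m and value of joint each of cap2_tab_p, cap2_tab_m below 0.003 m)) and x of housing0 in the frame of lane between 0.042 and 0.35 m and y of housing0 in the frame of lane between -0.03 and 0.03 m and z of each of housing0, housing1, housing2 in the frame of lane below 0.01 m and ((x of cap0 in the frame of housing1 between -0.004 and 0.004 m and y of cap0 in the frame of housing1 between -0.004 and 0.004 m and z of cap0 in the frame of housing1 between 0.029 and 0.037 m and value of joint each of cap0_tab_p, cap0_tab_m below 0.003 m) or (x of cap1 in the frame of housing1 between -0.004 and 0.004 m and y of cap1 in the frame of housing1 between -0.004 and 0.004 m and z of cap1 in the frame of housing1 between 0.029 and 0.037 m and value of joint each of cap1_tab_p, cap1_tab_m below 0.003 m) or (x of cap2 in the frame of housing1 between -0.004 and 0.004 m and y of cap2 in the frame of housing1 between -0.004 and 0.004 m and z of cap2 in the frame of housing1 between 0.029 and 0.037 m and value of joint each of cap2_tab_p, cap2_tab_m below 0.003 m)) and x of housing1 in the frame of lane between 0.042 and 0.35 m and y of housing1 in the frame of lane between -0.03 and 0.03 m and ((x of cap0 in the frame of housing2 between -0.004 and 0.004 m and y of cap0 in the frame of housing2 between -0.004 and 0.004 m and z of cap0 in the frame of housing2 between 0.029 and 0.037 m and value of joint each of cap0_tab_p, cap0_tab_m below 0.003 m) or (x of cap1 in the frame of housing2 between -0.004 and 0.004 m and y of cap1 in the frame of housing2 between -0.004 and 0.004 m and z of cap1 in the frame of housing2 between 0.029 and 0.037 m and value of joint each of cap1_tab_p, cap1_tab_m below 0.003 m) or (x of cap2 in the frame of housing2 between -0.004 and 0.004 m and y of cap2 in the frame of housing2 between -0.004 and 0.004 m and z of cap2 in the frame of housing2 between 0.029 and 0.037 m and value of joint each of cap2_tab_p, cap2_tab_m below 0.003 m)) and x of housing2 in the frame of lane between 0.042 and 0.35 m and y of housing2 in the frame of lane between -0.03 and 0.03 m and value of joint each of leaf_left, leaf_right below 0.1 rad), for 0.2 s.
4. the bell's plunger is pressed down to its stop (value of joint plunger above 0.012 m), for 0.05 s.
At the end, for the whole second after the job is handed in: Every housing present stands in the lane, centre 42 to 350 mm past the gate line and within 30 mm of the lane's middle, a cap in its port (within 4 mm of centre and of full depth, tabs out to within 3 mm); leaves shut (0.1 rad), plunger up (3 mm) (all of step 3 and value of joint plunger below 0.003 m); the robot touches nothing.
It fails at once if a housing is lifted more than 30 mm over the gate or the lane (x of housing0 in the frame of lane between -0.03 and 0.37 m and y of housing0 in the frame of lane between -0.06 and 0.06 m and z of housing0 in the frame of lane above 0.03 m).
It fails at once if a housing is lifted more than 30 mm over the gate or the lane (x of housing1 in the frame of lane between -0.03 and 0.37 m and y of housing1 in the frame of lane between -0.06 and 0.06 m and z of housing1 in the frame of lane above 0.03 m).
It fails at once if a housing is lifted more than 30 mm over the gate or the lane (x of housing2 in the frame of lane between -0.03 and 0.37 m and y of housing2 in the frame of lane between -0.06 and 0.06 m and z of housing2 in the frame of lane above 0.03 m).
It fails at once if the tape, dish or spool is moved by more than 30 mm (distance of any of tape, dish, spool from where it was at the start of the episode above 0.03 m).
Of housing0, housing1, housing2 only 2 to 3 are there at a start; the rules pass over those that are not, and their reading is None.
At some moment in a run one of housing0, housing1, housing2, cap0, cap1, cap2 may be knocked a few centimetres aside while the robot is not near it.
It also fails if it takes over 210 s, if anything falls off the work surface, if the arm or the gripper's body presses on something with over 40 N, if the wrist force passes 120 N, or if a joint passes its speed limit or range.

## Working session

There is one attempt and no reset: what is moved stays moved. The work goes in short steps, Python scripts to look and compute and a tool call to move; the robot and the scene stay as the last step left them, time stands still between calls to the robot, and variables do not carry over. Pictures are saved under pics/ and viewed, about 12 in all and at most 16, crops included, and the job is handed in when it is done.

Besides the shell and the picture viewer there is one more tool, called after "Request:" as name([rows], argument=value, ...), one row to a line, values as JSON. play_rows: Moves the arm, as the interface text tells. Its arguments: {"type":"object","properties":{"motion":{"type":"array"}},"required":["motion"]}

```bash
mkdir -p pics; ls; python3 - <<'E'
from plant import *
import cv2
s=get_state(); print({k:s[k] for k in('clock','eef_pos','tool_rot','opening','ft_force')})
for n in('top','side'):
    p,d=camera(n); cv2.imwrite(f'pics/{n}0.png',p); print(n,camera_info(n))
E
```

```text
pics
{'clock': 0.0, 'eef_pos': array([0.21954162, 0.61107478, 0.24723528]), 'tool_rot': array([ 1.71529592e-01,  9.85178462e-01, -9.80224855e-04, -1.89175362e-04]), 'opening': 0.08540807048918868, 'ft_force': array([ 0.18719813, -0.05278689,  0.7036349 ])}
top {'fovy': 46.598571335920155, 'cx': 315.7542137731177, 'cy': 205.0647911203344, 'origin': array([ 0.49815642, -0.0939098 ,  1.52508028]), 'rotation': array([-0.03569479,  0.02506619,  0.71319573, -0.69960661])}
side {'fovy': 44.79719298796241, 'cx': 321.28966394907377, 'cy': 201.2159880038438, 'origin': array([ 0.29897157, -1.14802921,  1.15795677]), 'rotation': array([ 0.38584801, -0.05436973, -0.12487764,  0.91245319])}
```

View pics/top0.png

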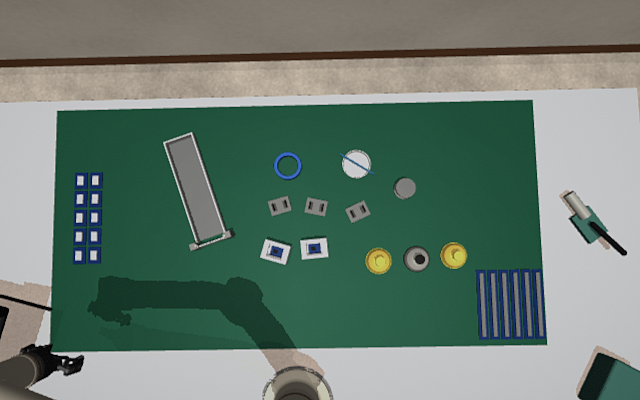

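View pics/side0.png

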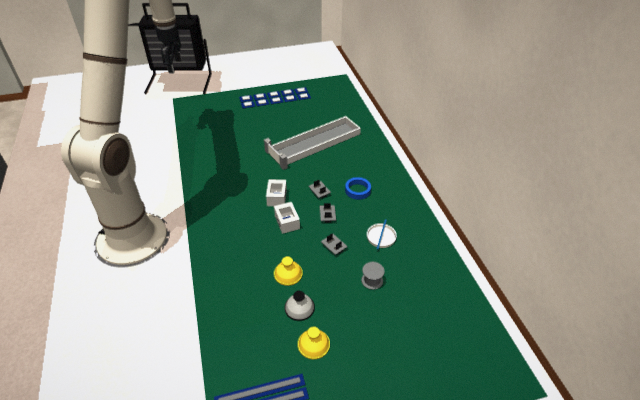

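Top view: two housings at (276,251) and (314,248), three caps at (279,205), (316,206), (357,211). The lane runs from the gate at (210,241) up to (178,140). The real bell is grey with a black head at (418,259), between two yellow ones.

```bash
cat > h.py <<'E'
import numpy as np, cv2
from scipy.spatial.transform import Rotation as R
from plant import *
def K(n):
    i=camera_info(n); f=200/np.tan(np.radians(i['fovy']/2)); return f,i['cx'],i['cy'],np.array(i['origin']),R.from_quat(i['rotation']).as_matrix()
def cloud(n,d):
    f,cx,cy,o,M=K(n); v,u=np.mgrid[0:400,0:640]
    return np.stack([(u-cx)/f*d,-(v-cy)/f*d,-d],-1)@M.T+o
def proj(n,P):
    f,cx,cy,o,M=K(n); c=(np.asarray(P)-o)@M
    return np.stack([cx+f*c[...,0]/-c[...,2],cy-f*c[...,1]/-c[...,2]],-1)
def ray(n,u,v,z):  # pixel to world at height z
    f,cx,cy,o,M=K(n); r=M@np.array([(u-cx)/f,-(v-cy)/f,-1]); return o+r*(z-o[2])/r[2]
def ortho(n,img,z,x0,x1,y0,y1,s=2000):  # up=+x, left=+y, s px/m
    W,H=int((y1-y0)*s),int((x1-x0)*s)
    pts=np.array([[x1,y1,z],[x1,y0,z],[x0,y0,z],[x0,y1,z]])
    A=cv2.getPerspectiveTransform(proj(n,pts).astype(np.float32),np.float32([[0,0],[W,0],[W,H],[0,H]]))
    return cv2.warpPerspective(img,A,(W,H),flags=cv2.INTER_CUBIC)
def comps(P,lo,hi,box=(0.3,0.9,-0.6,0.6),n=12):
    m=((P[...,2]>lo)&(P[...,2]<hi)&(P[...,0]>box[0])&(P[...,0]<box[1])&(P[...,1]>box[2])&(P[...,1]<box[3])).astype(np.uint8)
    k,l=cv2.connectedComponents(m,connectivity=4)
    out=[]
    for j in range(1,k):
        q=P[l==j]
        if len(q)<n: continue
        r=cv2.minAreaRect(np.float32(q[:,:2]*1000)); out.append((len(q),np.round(r[0],1),np.round(r[1],1),round(r[2],1),np.round(np.median(q[:,2])*1000,1)))
    return out
E
python3 - <<'E'
from h import *
for n in('top','side'):
    p,d=camera(n); P=cloud(n,d)
    g=P[(P[...,0]>.35)&(P[...,0]<.8)&(abs(P[...,1])<.35)]
    print(n,'bench z mm',np.round(np.percentile(g[:,2],[5,30,50])*1000,1))
    for lo,hi in((.008,.04),(.04,.052),(.052,.07)):
        print(lo,hi); [print(' ',c) for c in comps(P,lo,hi)]
    a=ortho(n,p,.046,.36,.6,-.1,.25); b=ortho(n,p,.015,.36,.6,-.1,.25)
    cv2.imwrite(f'pics/o_{n}.png',cv2.resize(np.vstack([a[220:],b[:260]]),None,fx=1,fy=1))
E
```

```text
top bench z mm [-4.4 -0.3  1.7]
0.008 0.04
  (739, array([690.1, 326.4]), array([358.2, 109.6]), 18.8, np.float64(26.3))
  (20, array([ 804.3, -207. ]), array([42.5, 12.2]), 81.1, np.float64(12.6))
  (279, array([758.9,  19.7]), array([89.3, 89.1]), 19.0, np.float64(24.3))
  (90, array([ 766. , -207.2]), array([130.6,  22.6]), 54.0, np.float64(16.1))
  (22, array([ 781.2, -243.6]), array([41.6,  9.4]), 30.1, np.float64(12.0))
  (314, array([628. ,  48.5]), array([50.4, 70.9]), 15.2, np.float64(17.4))
  (319, array([624.4, -71.6]), array([68.2, 53.4]), 78.0, np.float64(17.3))
  (310, array([ 604. , -206.2]), array([49.4, 67. ]), 24.2, np.float64(17.6))
  (13, array([539.7, 202.7]), array([20.2,  3.9]), 9.7, np.float64(26.2))
  (398, array([ 456.6, -512.2]), array([76.4, 80.9]), 46.9, np.float64(26.3))
  (397, array([ 446.9, -392.5]), array([78.1, 79.5]), 31.8, np.float64(24.9))
  (12, array([487.9,  44.4]), array([ 9.8, 16.1]), 11.1, np.float64(9.6))
  (14, array([485.9, -57.5]), array([13.2, 13. ]), 89.1, np.float64(11.0))
  (408, array([ 443.5, -270. ]), array([80.8, 80. ]), 28.2, n
[... 2158 characters left out ...]
))
  (21, array([531.7, 207.5]), array([17.9, 33.6]), 55.3, np.float64(46.6))
  (218, array([480.5,  57.7]), array([91.3, 60.6]), 73.0, np.float64(45.3))
  (249, array([488.7, -67.2]), array([61.2, 89.7]), 4.3, np.float64(45.3))
  (265, array([ 678.2, -361.8]), array([62.9, 60.9]), 23.8, np.float64(49.0))
0.052 0.07
  (22, array([502.4, 312. ]), array([19.6, 30.3]), 15.8, np.float64(56.1))
  (26, array([538.6, 211.7]), array([20. , 30.1]), 12.4, np.float64(54.5))
  (88, array([ 444.3, -274.1]), array([35.1, 29.4]), 43.8, np.float64(61.8))
  (102, array([ 449.3, -396.5]), array([31. , 30.3]), 51.1, np.float64(61.3))
  (117, array([ 458.9, -515.8]), array([32.9, 27.9]), 74.5, np.float64(62.9))
```

```bash
cat >> h.py <<'E'
def blobs(lo,hi,minpx=150,box=(0.4,0.70,-0.3,0.2),n='top',save=None):
    p,d=camera(n); P=cloud(n,d)
    if save: cv2.imwrite(save,p)
    m=((P[...,2]>lo)&(P[...,2]<hi)&(P[...,0]>box[0])&(P[...,0]<box[1])&(P[...,1]>box[2])&(P[...,1]<box[3])).astype(np.uint8)
    k,l=cv2.connectedComponents(m,connectivity=4)
    for j in range(1,k):
        q=P[l==j]
        if len(q)<minpx: continue
        c=q[:,:2].mean(0); _,v=np.linalg.eigh(np.cov((q[:,:2]-c).T)); a=np.degrees(np.arctan2(v[1,1],v[0,1]))%180
        r=cv2.minAreaRect(np.float32(q[:,:2]*1000)); b=(r[2]+(0 if r[1][0]>r[1][1] else 90))%180
        print(len(q),'c mm',np.round(c*1000,1),'axis',round(a,1),'rect',np.round(r[0],1),np.round(r[1],1),round(b,1),'z',round(np.median(q[:,2])*1000,1))
def go(x,y,z,ang=None):  # mm, tool-y line angle deg
    s=get_state(); M=R.from_quat(s['tool_rot']).as_matrix(); e=s['eef_pos']*1000
    sh=M.T@(np.array([x,y,z])-e); ty=np.degrees(np.arctan2(M[1,1],M[0,1])); 
    t=0 if ang is None else -((ang-ty+90)%180-90)
    print('t',round(s['clock'],2),'tcp',np.round(e,1),'ty',round(ty%180,1),'j7',round(s['joints'][6],2),'F',np.round(s['ft_force'],1),'open',round(s['opening']*1000,1))
    print('shift',np.round(sh,1),'turn',round(t,1),'rows>=',int(np.ceil(max(np.linalg.norm(sh)/41.7,abs(t)/7.16))))
E
python3 - <<'E'
from h import *
print('caps');blobs(.009,.045,box=(.56,.70,-.3,.12))
print('housings');blobs(.040,.052,box=(.4,.56,-.2,.15))
go(628,48,120,105)
E
```

```text
caps
319 c mm [628.   46.9] axis 107.0 rect [628.   46.8] [50.7 67.6] 104.9 z 17.7
319 c mm [622.6 -71.4] axis 78.3 rect [623.4 -71.3] [68.1 50.9] 76.8 z 17.7
311 c mm [ 603.7 -205.8] axis 115.7 rect [ 604.4 -205.5] [49.5 67.1] 115.4 z 17.5
housings
277 c mm [486.6 -63.2] axis 93.1 rect [487.  -63.5] [59.9 83.7] 94.1 z 46.3
289 c mm [479.6  60.1] axis 75.7 rect [479.2  60.3] [84.3 59.8] 72.9 z 45.8
t 0.3 tcp [219.6 611.6 248. ] ty 70.2 j7 -0.21 F [ 0.1 -0.4 -0.1] open 85.8
shift [-574.8 -392.3  128.2] turn -34.8 rows>= 17
```

Request:
play_rows([
  [[-574.8,-392.3,128],-34.8,0.85],
  [[-574.8,-392.3,128],-34.8,0.85],
  [[-574.8,-392.3,128],-34.8,0.85],
  [[-574.8,-392.3,128],-34.8,0.85],
  [[-574.8,-392.3,128],-34.8,0.85],
  [[-574.8,-392.3,128],-34.8,0.85],
  [[-574.8,-392.3,128],-34.8,0.85],
  [[-574.8,-392.3,128],-34.8,0.85],
  [[-574.8,-392.3,128],-34.8,0.85],
  [[-574.8,-392.3,128],-34.8,0.85],
  [[-574.8,-392.3,128],-34.8,0.85],
  [[-574.8,-392.3,128],-34.8,0.85],
  [[-574.8,-392.3,128],-34.8,0.85],
  [[-574.8,-392.3,128],-34.8,0.85],
  [[-574.8,-392.3,128],-34.8,0.85],
  [[-574.8,-392.3,128],-34.8,0.85],
  [[-574.8,-392.3,128],-34.8,0.85],
  [[-574.8,-392.3,128],-34.8,0.85],
  [[-574.8,-392.3,128],-34.8,0.85],
  [[-574.8,-392.3,128],-34.8,0.85],
])

```text
clock: 1.97
eef_pos: [0.6276, 0.0483, 0.1198]
tool_rot: [-0.131, 0.991, 0.0, -0.001]
ft_force: [0.5, -0.3, -0.9]
opening: 0.0732
```

```bash
python3 - <<'E'
from h import *
go(628,47.2,36,105)
E
```

```text
t 1.97 tcp [627.6  48.3 119.8] ty 105.0 j7 1.52 F [ 0.5 -0.3 -0.9] open 73.2
shift [-0.2 -1.2 83.8] turn 0.0 rows>= 3
```

Request:
play_rows([
  [[0,-1.2,30],0,0.85],
  [[0,-1.2,55],0,0.85],
  [[0,-1.2,72],0,0.85],
  [[0,-1.2,80],0,0.85],
  [[0,-1.2,84],0,0.85],
  [[0,-1.2,84],0,0.85],
  [[0,-1.2,84],0,0.3],
  [[0,-1.2,84],0,0.3],
  [[0,-1.2,84],0,0.3],
  [[0,-1.2,84],0,0.3],
  [[0,-1.2,84],0,0.3],
  [[0,-1.2,84],0,0.3],
  [[0,-1.2,84],0,0.3],
])

```text
clock: 3.05
eef_pos: [0.6294, 0.0474, 0.0387]
tool_rot: [-0.131, 0.991, 0.0, 0.001]
ft_force: [-2.8, 0.2, 12.3]
opening: 0.0276
```

```bash
python3 - <<'E'
from h import *
go(628,48,36,105)
p,d=camera('side'); cv2.imwrite('pics/s1.png',cv2.resize(p[130:250,240:420],None,fx=4,fy=4,interpolation=cv2.INTER_CUBIC))
E
```

```text
t 3.05 tcp [629.4  47.4  38.7] ty 105.0 j7 1.48 F [-2.8  0.2 12.3] open 27.6
shift [1.2 0.9 2.7] turn 0.0 rows>= 1
```

View pics/s1.png

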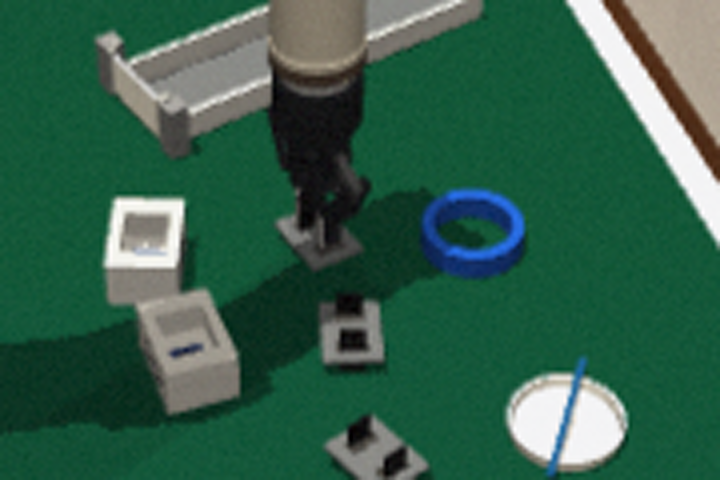

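Side view: the fingers stand on cap 0 and the flange looks level. The 12 N of upward force says the tips press on the flange, so I'll lift slightly and check the hold.

Request:
play_rows([
  [[0,0,-4],0,0.3],
  [[0,0,-8],0,0.3],
  [[0,0,-20],0,0.3],
  [[0,0,-40],0,0.3],
  [[0,0,-60],0,0.3],
  [[0,0,-60],0,0.3],
  [[0,0,-60],0,0.3],
])

```text
clock: 3.68
eef_pos: [0.6305, 0.0475, 0.1007]
tool_rot: [-0.13, 0.991, -0.0, 0.003]
ft_force: [0.2, -0.6, -1.0]
opening: 0.0275
```

```bash
python3 - <<'E'
from h import *
go(628,48,100,105)
p,d=camera('side'); cv2.imwrite('pics/s2.png',cv2.resize(p[145:205,285:365],None,fx=8,fy=8,interpolation=cv2.INTER_CUBIC))
P=cloud('side',d)
E
```

```text
t 3.68 tcp [630.5  47.5 100.7] ty 105.0 j7 1.51 F [ 0.2 -0.6 -1. ] open 27.5
shift [2.3 1.1 0.6] turn -0.0 rows>= 1
```

View pics/s2.png

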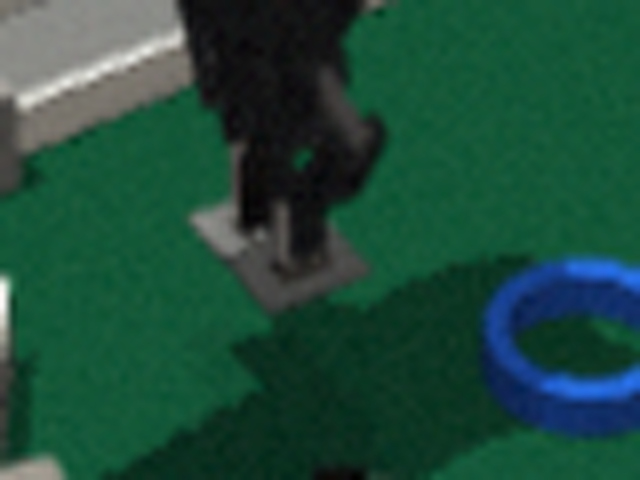

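The cap is lifted level between the fingers, and its flange corners are visible at crop (190,215), (275,310) and (370,268). I'll use them to get the cap's offset from the TCP.

```bash
python3 - <<'E'
from h import *
s=get_state(); e=s['eef_pos']*1000; M=R.from_quat(s['tool_rot']).as_matrix()
p,d=camera('side'); P=cloud('side',d)*1000
for uv in ((311,173),(314,176),(322,181),(327,178),(319,182)): print(uv,np.round(P[uv[1],uv[0]],1))
C=[(308.6,171.7),(319.4,183.4),(331.3,178.5)]
for zf in (76,78,80,82):
    W=np.array([ray('side',u,v,zf/1000)*1000 for u,v in C]); a,b=W[0]-W[1],W[2]-W[1]
    mid=(W[0]+W[2])/2; print(zf,'edges',np.round([np.hypot(*a[:2]),np.hypot(*b[:2])],1),np.round(np.degrees([np.arctan2(a[1],a[0]),np.arctan2(b[1],b[0])]),1),'mid in tool',np.round(M.T@(mid-e),1))
# same edges via masks: grey flange
p,d=camera('top'); P=cloud('top',d)*1000
m=(abs(P[...,2]-78)<8)&(np.hypot(P[...,0]-e[0],P[...,1]-e[1])<60)
q=P[m]; print('top flange pts',len(q),np.round(np.median(q,0),1), np.round((q-e)@M,1).min(0),np.round((q-e)@M,1).max(0))
E
```

```text
(311, 173) [607.2  70.6  73. ]
(314, 176) [612.7  51.5  74.2]
(322, 181) [629.8  12.3  81.2]
(327, 178) [650.8  24.9  78.8]
(319, 182) [621.4  19.3  72.7]
76 edges [70.1 47. ] [106.2  16.1] mid in tool [-3.3  0.7 23.3]
78 edges [70.  46.9] [106.2  16.1] mid in tool [-2.2 -1.3 21.3]
80 edges [69.9 46.8] [106.2  16.1] mid in tool [-1.  -3.3 19.3]
82 edges [69.7 46.7] [106.2  16.1] mid in tool [ 0.2 -5.3 17.3]
top flange pts 12 [622.   13.8  76.5] [  4.9 -32.3  18.2] [ 26.3 -26.9  28.9]
```

```bash
python3 - <<'E'
from h import *
go(479.4,60.2,96,73)
E
```

```text
t 3.83 tcp [628.4  47.2  97.9] ty 105.0 j7 1.51 F [-0.2  0.7 -2.5] open 27.4
shift [140.6  51.1   1.8] turn 32.0 rows>= 5
```

Request:
play_rows([
  [[25,9,-8],5,0.3],
  [[55,20,-8],12,0.3],
  [[85,31,-8],19,0.3],
  [[115,42,-8],26,0.3],
  [[135,49,-8],32,0.3],
  [[140.6,51.1,-6],32,0.3],
  [[140.6,51.1,-2],32,0.3],
  [[140.6,51.1,2],32,0.3],
  [[140.6,51.1,2],32,0.3],
  [[140.6,51.1,2],32,0.3],
  [[140.6,51.1,2],32,0.3],
])

```text
clock: 4.75
eef_pos: [0.4804, 0.06, 0.0955]
tool_rot: [0.148, 0.989, 0.0, 0.0]
ft_force: [1.2, 0.6, -1.0]
opening: 0.0277
```

```bash
python3 - <<'E'
from h import *
for _ in range(3):
    go(479.4,60.2,96,73); p,d=camera('side')
cv2.imwrite('pics/s3.png',cv2.resize(p[160:222,250:320],None,fx=10,fy=10,interpolation=cv2.INTER_CUBIC)[:600])
p,d=camera('top');cv2.imwrite('pics/t3.png',p)
print(np.round(proj('side',[[.4794,.0602,.046],[.4794,.0602,.0]]),1))
E
```

```text
t 4.75 tcp [480.4  60.   95.5] ty 73.0 j7 0.96 F [ 1.2  0.6 -1. ] open 27.7
shift [ 1.  -0.1 -0.5] turn -0.0 rows>= 1
t 4.8 tcp [480.2  60.1  95.6] ty 73.0 j7 0.96 F [-0.3 -0.  -0.3] open 27.4
shift [ 0.8 -0.1 -0.4] turn -0.0 rows>= 1
t 4.85 tcp [480.   60.   95.7] ty 73.0 j7 0.96 F [ 0.7  0.7 -0.3] open 27.6
shift [ 0.7 -0.  -0.3] turn -0.0 rows>= 1
[[275.4 187.6]
 [276.2 197.4]]
```

View pics/s3.png

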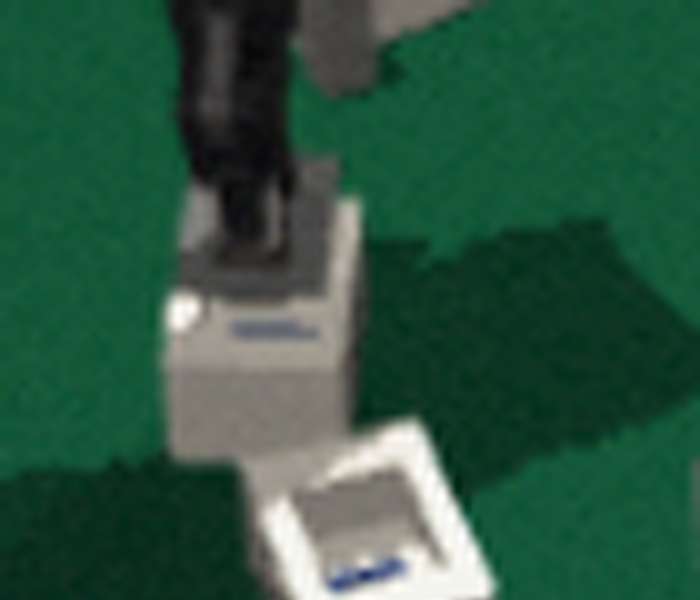

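```bash
python3 - <<'E'
from h import *
s=get_state(); e=s['eef_pos']*1000; M=R.from_quat(s['tool_rot']).as_matrix()
f=lambda x,y,z: ray('side',250+(x+.5)/10-.5,160+(y+.5)/10-.5,z/1000)*1000
def show(FL,FR,BR,z):
    A,B,C=[f(*q,z) for q in(FL,FR,BR)]; m=(A+C)/2
    print(z,'sizes',np.round([np.linalg.norm(A-B),np.linalg.norm(C-B)],1),'ang',np.round(np.degrees([np.arctan2(*(B-A)[1::-1]),np.arctan2(*(C-B)[1::-1])]),1),'mid',np.round(m,1),'tool',np.round(M.T@(m-e),1))
show((165,368),(350,370),(360,195),46)
for z in(72,74,76): show((180,285),(328,287),(338,158),z)
# depth based: flange height, from top cam and side cam
p,d=camera('side');P=cloud('side',d)*1000
q=P[160+20:160+29,250+18:250+34].reshape(-1,3); print(np.round(q[::9],0))
E
```

```text
46 sizes [61.5 87.6] ang [-16.4  75.2] mid [481.3  59.8  46. ] tool [-1.6  0.2 49.8]
72 sizes [49.  64.8] ang [-16.6  74.6] mid [481.7  60.7  72. ] tool [-1.7  1.2 23.8]
74 sizes [48.9 64.6] ang [-16.6  74.6] mid [481.4  58.5  74. ] tool [-2.  -1.  21.8]
76 sizes [48.8 64.5] ang [-16.6  74.6] mid [481.1  56.3  76. ] tool [-2.4 -3.3 19.8]
[[470. 161.  -4.]
 [483.  36. 100.]
 [465.  70.  71.]
 [493.  58.  74.]
 [466.  35.  96.]
 [499.  52.  74.]
 [472.  35.  90.]
 [510.  80.  43.]
 [478.  33.  86.]
 [457.  48.  73.]
 [486.  39.  74.]
 [463.  44.  71.]
 [491.  35.  72.]
 [467.  32.  77.]
 [497.  27.  73.]
 [473.  26.  75.]]
```

```bash
python3 - <<'E'
import cv2
p=cv2.imread('pics/t3.png'); cv2.imwrite('pics/t3c.png',cv2.resize(p[190:290,215:340],None,fx=6,fy=6,interpolation=cv2.INTER_CUBIC))
E
```

```text
(no output)
```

View pics/t3c.png

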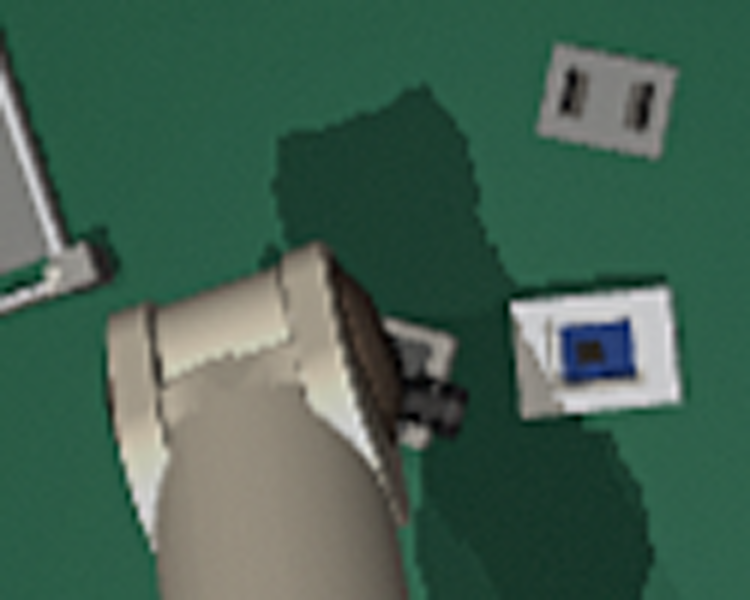

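The side view puts the flange middle within about 1 mm of the lid middle and the angles agree. Inserting.

Request:
play_rows([
  [[0,0,4],0,0.3],
  [[0,0,8],0,0.3],
  [[0,0,11],0,0.3],
  [[0,0,14],0,0.3],
  [[0,0,17],0,0.3],
  [[0,0,20],0,0.3],
  [[0,0,22],0,0.3],
  [[0,0,24],0,0.3],
  [[0,0,24],0,0.3],
])

```text
clock: 5.75
eef_pos: [0.4797, 0.0601, 0.0718]
tool_rot: [0.148, 0.989, 0.0, 0.0]
ft_force: [-1.0, -0.3, -1.1]
opening: 0.0273
```

```bash
python3 - <<'E'
from h import *
go(480,60,72,73)
E
```

```text
t 5.75 tcp [479.7  60.1  71.8] ty 73.0 j7 0.94 F [-1.  -0.3 -1.1] open 27.3
shift [-0.4 -0.  -0.2] turn -0.0 rows>= 1
```

Request:
play_rows([
  [[0,0,1],0,0.3],
  [[0,0,2],0,0.3],
  [[0,0,3],0,0.3],
  [[0,0,3],0,0.3],
])

```text
clock: 6.08
eef_pos: [0.4799, 0.0602, 0.0715]
tool_rot: [0.148, 0.989, -0.0, 0.001]
ft_force: [-10.9, -2.3, 33.0]
opening: 0.0276
```

Request:
play_rows([
  [[0,0,1],0,0.3],
  [[0,0,1],0,0.4],
  [[0,0,1],0,0.5],
  [[0,0,1],0,0.6],
  [[0,0,1],0,0.7],
  [[0,0,1],0,0.75],
  [[0,0,0],0,0.75],
  [[0,0,-10],0,0.75],
  [[0,0,-30],0,0.75],
  [[0,0,-60],0,0.75],
  [[0,0,-100],0,0.75],
  [[0,0,-100],0,0.75],
])

```text
clock: 7.08
eef_pos: [0.4843, 0.0613, 0.1787]
tool_rot: [0.148, 0.989, 0.001, 0.006]
ft_force: [0.9, -0.4, -0.3]
opening: 0.0644
```

```bash
python3 - <<'E'
from h import *
go(623.2,-71.4,110,77.5)
p,d=camera('side'); cv2.imwrite('pics/s4.png',cv2.resize(p[160:220,250:320],None,fx=10,fy=10,interpolation=cv2.INTER_CUBIC))
E
```

```text
t 7.08 tcp [484.3  61.3 178.7] ty 73.0 j7 1.0 F [ 0.9 -0.4 -0.3] open 64.4
shift [-170.8  -86.6   70.3] turn -4.5 rows>= 5
```

View pics/s4.png

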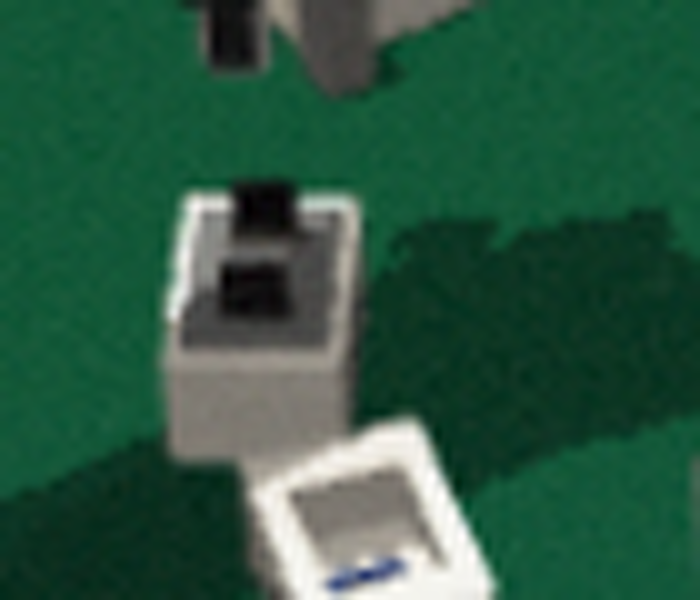

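Cap 0 sits flat and centred in housing 0 with both tabs sprung out. On to cap 1.

Request:
play_rows([
  [[-35,-18,0],-1,0.8],
  [[-70,-36,10],-2,0.8],
  [[-105,-54,25],-3,0.8],
  [[-140,-72,40],-4,0.8],
  [[-165,-84,60],-4.5,0.8],
  [[-170.8,-86.6,70],-4.5,0.8],
  [[-170.8,-86.6,70],-4.5,0.8],
  [[-170.8,-86.6,70],-4.5,0.8],
  [[-170.8,-86.6,70],-4.5,0.8],
])

```text
clock: 7.88
eef_pos: [0.621, -0.0699, 0.1078]
tool_rot: [0.108, 0.994, 0.001, 0.004]
ft_force: [-0.7, -0.5, 0.8]
opening: 0.0683
```

```bash
python3 - <<'E'
from h import *
go(623.2,-71.4,39,77.5)
p,d=camera('top');cv2.imwrite('pics/t5.png',p)
blobs(.009,.045,box=(.56,.70,-.3,.12))
blobs(.040,.062,box=(.4,.56,-.2,.15))
E
```

```text
t 7.88 tcp [621.  -69.9 107.8] ty 77.6 j7 1.31 F [-0.7 -0.5  0.8] open 68.3
shift [-1.9 -1.2 68.8] turn 0.1 rows>= 2
314 c mm [ 603.8 -205.9] axis 116.5 rect [ 603.9 -205.6] [49.6 68. ] 114.1 z 17.4
478 c mm [479.2  59.4] axis 73.0 rect [479.3  60.2] [84.1 59.8] 72.7 z 48.9
```

Request:
play_rows([
  [[-1,-1,20],0,0.8],
  [[-1.8,-1.2,40],0,0.8],
  [[-1.8,-1.2,55],0,0.8],
  [[-1.8,-1.2,64],0,0.8],
  [[-1.8,-1.2,68],0,0.8],
  [[-1.8,-1.2,68.5],0,0.8],
  [[-1.8,-1.2,68.5],0,0.3],
  [[-1.8,-1.2,68.5],0,0.3],
  [[-1.8,-1.2,68.5],0,0.3],
  [[-1.8,-1.2,68.5],0,0.3],
  [[-1.8,-1.2,68.5],0,0.3],
  [[-1.8,-1.2,68.5],0,0.3],
])

```text
clock: 9.03
eef_pos: [0.6256, -0.0718, 0.0433]
tool_rot: [0.108, 0.994, 0.001, 0.007]
ft_force: [-3.8, 0.3, 12.9]
opening: 0.0271
```

Request:
play_rows([
  [[0,0,-4],0,0.3],
  [[0,0,-15],0,0.3],
  [[0,0,-35],0,0.3],
  [[0,0,-60],0,0.3],
  [[0,0,-60],0,0.3],
  [[0,0,-60],0,0.3],
])

```text
clock: 9.53
eef_pos: [0.6265, -0.072, 0.1058]
tool_rot: [0.108, 0.994, 0.001, 0.009]
ft_force: [-0.5, -0.1, -1.1]
opening: 0.0268
```

```bash
python3 - <<'E'
from h import *
camera('side')
go(487,-63.4,95,94)
E
```

```text
t 9.58 tcp [625.2 -72.  104.3] ty 77.6 j7 1.31 F [ 0.6 -0.  -0.6] open 26.4
shift [137.  -21.3   7.1] turn -16.4 rows>= 4
```

Request:
play_rows([
  [[30,-5,-2],-4,0.3],
  [[65,-10,-2],-9,0.3],
  [[100,-16,-2],-14,0.3],
  [[130,-20,-1],-16.4,0.3],
  [[137,-21.3,2],-16.4,0.3],
  [[137,-21.3,6],-16.4,0.3],
  [[137,-21.3,6],-16.4,0.3],
  [[137,-21.3,6],-16.4,0.3],
  [[137,-21.3,6],-16.4,0.3],
])

```text
clock: 10.33
eef_pos: [0.4887, -0.0633, 0.0961]
tool_rot: [-0.035, 0.999, -0.0, 0.009]
ft_force: [-0.0, 0.6, -0.7]
opening: 0.027
```

```bash
python3 - <<'E'
from h import *
c=proj('side',[.487,-.0634,.06]); u0,v0=int(c[0])-35,int(c[1])-33; print(u0,v0)
for _ in range(2):
    p,d=camera('side'); go(487,-63.4,95,94)
cv2.imwrite('pics/s6.png',cv2.resize(p[v0:v0+60,u0:u0+70],None,fx=10,fy=10,interpolation=cv2.INTER_CUBIC))
E
```

```text
250 176
t 10.38 tcp [488.5 -63.3  96.1] ty 94.0 j7 1.55 F [ 0.1 -0.4 -0.8] open 27.1
shift [1.5 0.  1.1] turn -0.0 rows>= 1
t 10.43 tcp [488.2 -63.3  96.1] ty 94.0 j7 1.55 F [ 0.5  0.7 -1.5] open 27.3
shift [ 1.3 -0.1  1.1] turn 0.0 rows>= 1
```

View pics/s6.png

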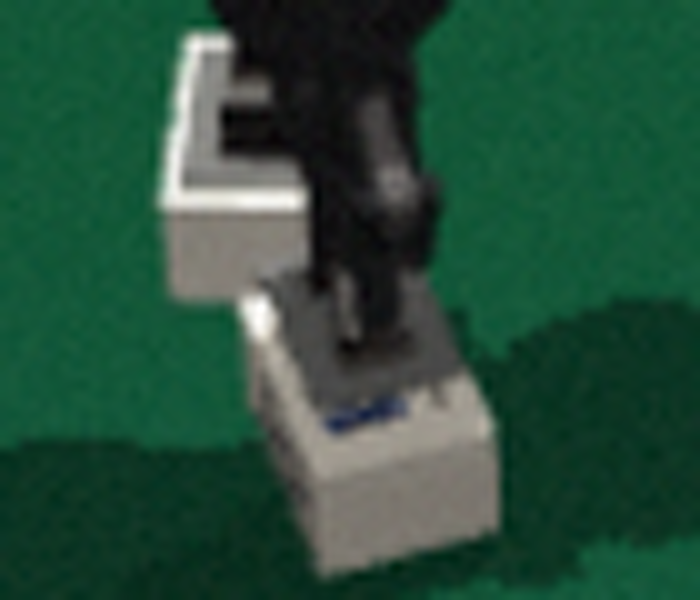

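```bash
python3 - <<'E'
from h import *
s=get_state(); e=s['eef_pos']*1000; M=R.from_quat(s['tool_rot']).as_matrix()
f=lambda x,y,z: ray('side',250+(x+.5)/10-.5,176+(y+.5)/10-.5,z/1000)*1000
def show(A,B,C,z):  # corners, B shared
    A,B,C=[f(*q,z) for q in(A,B,C)]; m=(A+C)/2
    print(z,'sizes',np.round([np.linalg.norm(A-B),np.linalg.norm(C-B)],1),'ang',np.round(np.degrees([np.arctan2(*(B-A)[1::-1]),np.arctan2(*(C-B)[1::-1])])%180,1),'mid',np.round(m,1),'tool',np.round(M.T@(m-e),1))
show((315,478),(495,425),(418,258),46)
for z in(72,74,76): show((475,370),(318,406),(262,283),z)
p,d=camera('side');P=cloud('side',d)*1000
q=P[176+29:176+39,250+28:250+46].reshape(-1,3); q=q[(q[:,2]>60)&(q[:,2]<84)]; print(len(q),np.median(q,0),np.percentile(q[:,2],[20,80]))
E
```

```text
46 sizes [60.4 81. ] ang [ 7.  94.4] mid [489.4 -63.7  46. ] tool [-0.2 -0.4 50.1]
72 sizes [50.9 58.6] ang [ 2.5 95.5] mid [488.7 -71.9  72. ] tool [ 0.5 -8.6 24.1]
74 sizes [50.8 58.5] ang [ 2.5 95.5] mid [488.4 -73.9  74. ] tool [  1.  -10.6  22.1]
76 sizes [50.7 58.4] ang [ 2.5 95.5] mid [488.  -75.9  76. ] tool [  1.4 -12.5  20.1]
131 [484.90430904 -81.54810793  69.55748474] [67.40132029 71.27113588]
```

```bash
python3 - <<'E'
from h import *
f=lambda x,y,z: ray('side',250+(x+.5)/10-.5,176+(y+.5)/10-.5,z/1000)*1000
u=np.array([np.cos(np.radians(94.2)),np.sin(np.radians(94.2)),0])
a,b=f(315,478,46),f(495,425,46); print('lid',(a+b)/2+42*u)
for z in(69.5,70.5):
    a,b=f(318,404,z),f(475,370,z); print('flange',z,(a+b)/2+34*u)
p,d=camera('side'); cv2.imwrite('pics/s7.png',cv2.resize(p[192:236,270:305],None,fx=16,fy=13.6,interpolation=cv2.INTER_CUBIC))
E
```

```text
lid [489.42816659 -62.14813114  46.        ]
flange 69.5 [489.5684693 -64.3136809  69.5      ]
flange 70.5 [489.39107411 -65.27817197  70.5       ]
```

View pics/s7.png

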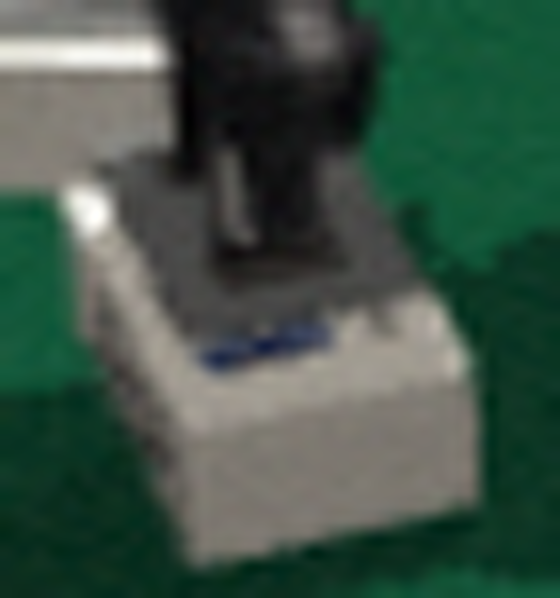

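Housing 1 and its flange agree within about 1–2 mm. The cap hangs 4 mm lower in this grip, so the fit should come at TCP z ≈ 76. Inserting.

Request:
play_rows([
  [[0,0,4],0,0.3],
  [[0,0,7],0,0.3],
  [[0,0,10],0,0.3],
  [[0,0,13],0,0.3],
  [[0,0,16],0,0.3],
  [[0,0,18],0,0.3],
  [[0,0,18],0,0.3],
])

```text
clock: 11.12
eef_pos: [0.4876, -0.0632, 0.0775]
tool_rot: [-0.035, 0.999, -0.0, 0.008]
ft_force: [0.5, 0.9, -0.4]
opening: 0.0266
```

Request:
play_rows([
  [[0,0,1],0,0.3],
  [[0,0,2],0,0.3],
  [[0,0,2.5],0,0.3],
  [[0,0,2.5],0,0.3],
])

```text
clock: 11.45
eef_pos: [0.4878, -0.0633, 0.0763]
tool_rot: [-0.035, 0.999, -0.001, 0.008]
ft_force: [-4.5, 0.5, 12.7]
opening: 0.0271
```

Request:
play_rows([
  [[0,0,0.5],0,0.4],
  [[0,0,0.5],0,0.5],
  [[0,0,0.5],0,0.6],
  [[0,0,0.5],0,0.7],
  [[0,0,0.5],0,0.75],
  [[0,0,0],0,0.75],
  [[0,0,-10],0,0.75],
  [[0,0,-30],0,0.75],
  [[0,0,-60],0,0.75],
  [[0,-20,-90],0,0.75],
  [[0,-50,-100],0,0.75],
  [[0,-90,-100],0,0.75],
  [[0,-130,-100],0,0.75],
  [[0,-160,-100],0,0.75],
  [[0,-160,-100],0,0.75],
  [[0,-160,-100],0,0.75],
])

```text
clock: 12.78
eef_pos: [0.497, -0.2252, 0.1771]
tool_rot: [-0.033, 0.999, -0.001, 0.008]
ft_force: [-0.5, -0.1, 0.2]
opening: 0.0641
```

```bash
python3 - <<'E'
from h import *
blobs(.040,.062,box=(.4,.56,-.2,.15),save='pics/t8f.png')
p,d=camera('side'); t=cv2.imread('pics/t8f.png')
a=cv2.resize(p[165:240,245:335],None,fx=6,fy=6,interpolation=cv2.INTER_CUBIC)
b=cv2.resize(t[225:275,255:345],None,fx=6,fy=6,interpolation=cv2.INTER_CUBIC)[:150+0]
b=cv2.resize(t[228:272,255:345],None,fx=3.3,fy=3.3,interpolation=cv2.INTER_CUBIC)
c=np.zeros((600,540,3),np.uint8); c[:450]=a; c[450:450+145,:297]=b[:145]; cv2.imwrite('pics/s8.png',c)
go(480,60,110,73)
E
```

```text
477 c mm [486.9 -64.3] axis 94.7 rect [486.8 -63.8] [59.8 83.7] 94.0 z 48.9
477 c mm [479.3  59.8] axis 73.2 rect [479.2  59.9] [83.9 59.8] 72.9 z 48.5
t 12.88 tcp [ 497.4 -221.7  176.8] ty 94.0 j7 1.92 F [ 0.8  0.6 -0.9] open 64.3
shift [ -1.4 282.3  66.5] turn 21.0 rows>= 7
```

View pics/s8.png

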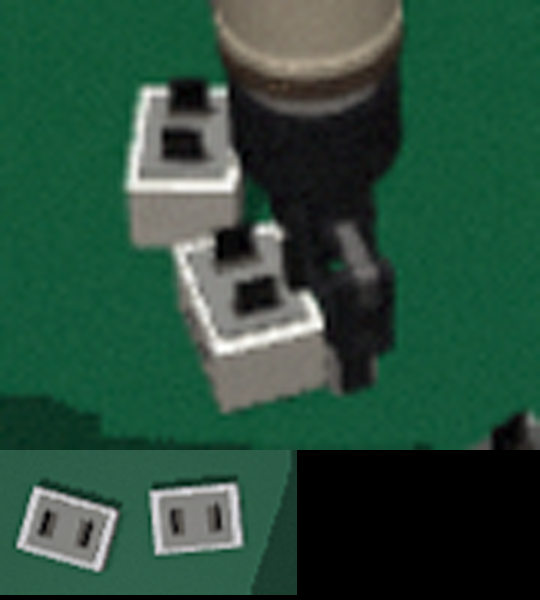

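Both caps sit centred with tabs out, so step 1 looks met. Next I grip the fitted cap of housing 0 by its tabs to drag the housing along the bench.

Request:
play_rows([
  [[0,40,-20],3,0.75],
  [[0,80,-20],6,0.75],
  [[0,120,-20],9,0.75],
  [[0,160,-20],12,0.75],
  [[0,200,-10],15,0.75],
  [[0,235,10],18,0.75],
  [[-1,265,30],21,0.75],
  [[-1.4,280,50],21,0.75],
  [[-1.4,282.3,60],21,0.75],
  [[-1.4,282.3,60],21,0.75],
  [[-1.4,282.3,60],21,0.75],
  [[-1.4,282.3,60],21,0.75],
])

```text
clock: 13.88
eef_pos: [0.4804, 0.059, 0.1174]
tool_rot: [0.148, 0.989, 0.001, 0.008]
ft_force: [0.6, 0.6, -0.3]
opening: 0.064
```

```bash
python3 - <<'E'
from h import *
go(479.8,60,73,73)
E
```

```text
t 13.88 tcp [480.4  59.  117.4] ty 73.0 j7 0.93 F [ 0.6  0.6 -0.3] open 64.0
shift [ 1.6  0.5 44.4] turn -0.0 rows>= 2
```

Request:
play_rows([
  [[1,0.5,20],0,0.75],
  [[1,0.5,32],0,0.75],
  [[1,0.5,39],0,0.75],
  [[1,0.5,41.5],0,0.75],
  [[1,0.5,41.5],0,0.75],
  [[1,0.5,41.5],0,0.3],
  [[1,0.5,41.5],0,0.3],
  [[1,0.5,41.5],0,0.3],
  [[1,0.5,41.5],0,0.3],
  [[1,0.5,41.5],0,0.3],
  [[1,0.5,41.5],0,0.3],
])

```text
clock: 14.8
eef_pos: [0.4814, 0.0597, 0.0781]
tool_rot: [0.148, 0.989, 0.001, 0.01]
ft_force: [-5.5, -1.4, 19.4]
opening: 0.0272
```

```bash
python3 - <<'E'
from h import *
go(432.3,238.4,75,18.8)
E
```

```text
t 14.8 tcp [481.4  59.7  78.1] ty 73.0 j7 0.9 F [-5.5 -1.4 19.4] open 27.2
shift [ 99.3 156.5   2. ] turn 54.2 rows>= 8
```

Request:
play_rows([
  [[0,0,0],0,0.3],
  [[4,6,0],2,0.3],
  [[11,17,0],6,0.3],
  [[20,31,0],11,0.3],
  [[30,47,0],16.5,0.3],
  [[40,63,-0.2],22,0.3],
  [[50,79,-0.4],27.5,0.3],
  [[60,95,-0.5],33,0.3],
  [[70,110,-0.6],38.5,0.3],
  [[80,126,-0.7],44,0.3],
  [[89,140,-0.8],49,0.3],
  [[96,151,-0.9],53,0.3],
  [[99.3,156.5,-1],54.2,0.3],
  [[99.3,156.5,-1],54.2,0.3],
  [[99.3,156.5,-1],54.2,0.3],
])

```text
clock: 16.05
eef_pos: [0.4322, 0.2399, 0.0787]
tool_rot: [0.581, 0.814, 0.006, 0.008]
ft_force: [-0.9, 2.8, 4.5]
opening: 0.0268
```

```bash
python3 - <<'E'
from h import *
go(744.7,344.8,78,18.8)
p,d=camera('top'); P=cloud('top',d)
print(np.round(comps(P,.052,.07,box=(.45,.6,.18,.36))[0][1]), [ (c[0],c[1]) for c in comps(P,.052,.07,box=(.45,.6,.18,.36))])
q,_=camera('side')
c=np.vstack([cv2.resize(p[160:280,150:330],(540,360),interpolation=cv2.INTER_CUBIC),cv2.resize(q[120:200,220:400],(540,240),interpolation=cv2.INTER_CUBIC)]); cv2.imwrite('pics/c9.png',c)
E
```

```text
t 16.05 tcp [432.2 239.9  78.7] ty 18.9 j7 -0.3 F [-0.9  2.8  4.5] open 26.8
shift [ -2.1 329.6   7. ] turn 0.1 rows>= 8
[536. 215.] [(39, array([536.3, 215.2])), (34, array([500.9, 317.6]))]
```

View pics/c9.png

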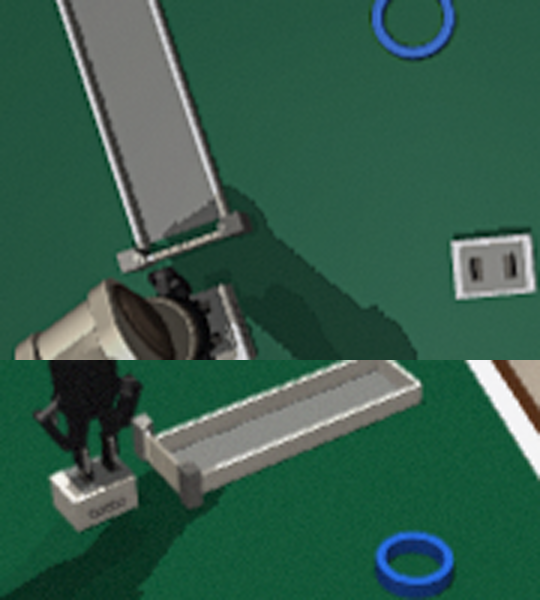

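Housing 0 stands square before the gate, between the posts. Sliding it through now.

Request:
play_rows([
  [[0,8,0.1],0,0.3],
  [[0,20,0.4],0,0.3],
  [[0,36,0.7],0,0.3],
  [[0,54,1.1],0,0.3],
  [[0,72,1.5],0,0.3],
  [[-1,90,1.9],0,0.3],
  [[-1,108,2.2],0,0.3],
  [[-1,126,2.6],0,0.3],
  [[-1,144,3],0,0.3],
  [[-1,162,3.4],0,0.3],
  [[-1,180,3.7],0,0.3],
  [[-1,180,3.7],0,0.3],
])

```text
clock: 17.15
eef_pos: [0.6064, 0.2954, 0.0789]
tool_rot: [0.582, 0.813, 0.007, 0.009]
ft_force: [2.9, 1.2, 3.4]
opening: 0.0268
```

```bash
python3 - <<'E'
from h import *
go(744.7,344.8,78,18.8)
p,d=camera('top'); 
q,_=camera('side')
c=np.vstack([cv2.resize(p[120:260,150:330],(450,350),interpolation=cv2.INTER_CUBIC),cv2.resize(q[110:180,250:384],(450,235),interpolation=cv2.INTER_CUBIC)]); cv2.imwrite('pics/c10.png',c)
E
```

```text
t 17.15 tcp [606.4 295.4  78.9] ty 18.8 j7 -0.22 F [2.9 1.2 3.4] open 26.8
shift [  2.3 146.8   4. ] turn -0.0 rows>= 4
```

View pics/c10.png

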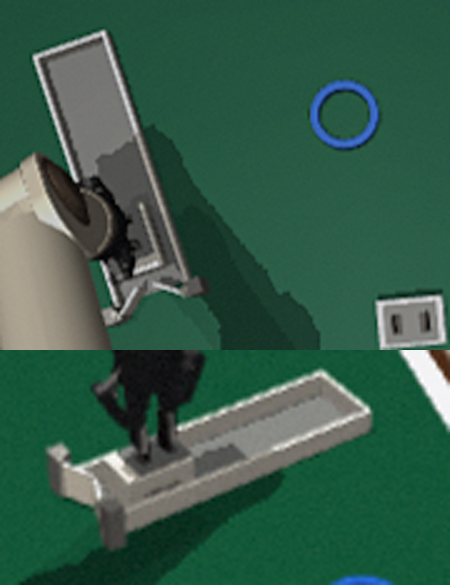

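The housing is inside the lane with the leaves swinging shut behind it. Continuing to x ≈ 240.

Request:
play_rows([
  [[0,10,0.3],0,0.3],
  [[0,28,0.8],0,0.3],
  [[1,46,1.2],0,0.3],
  [[1,64,1.7],0,0.3],
  [[1,82,2.2],0,0.3],
  [[2,100,2.7],0,0.3],
  [[2,118,3.2],0,0.3],
  [[2,134,3.6],0,0.3],
  [[2.3,144,4],0,0.3],
  [[2.3,146.8,4.5],0,0.3],
  [[2.3,146.8,5],0,0.3],
  [[2.3,146.8,5],0,0.3],
])

```text
clock: 18.25
eef_pos: [0.7428, 0.3437, 0.0784]
tool_rot: [0.582, 0.813, 0.006, 0.009]
ft_force: [-3.6, -0.5, 10.9]
opening: 0.0268
```

Request:
play_rows([
  [[0,0,0.5],0,0.4],
  [[0,0,0.5],0,0.5],
  [[0,0,0.5],0,0.6],
  [[0,0,0.5],0,0.65],
  [[0,0,0.5],0,0.7],
  [[0,0,0],0,0.7],
  [[0,0,-10],0,0.7],
  [[0,0,-30],0,0.7],
  [[0,0,-60],0,0.7],
  [[0,0,-90],0,0.7],
  [[0,0,-110],0,0.7],
  [[0,0,-110],0,0.7],
])

```text
clock: 19.25
eef_pos: [0.7439, 0.3454, 0.1972]
tool_rot: [0.582, 0.813, 0.011, 0.011]
ft_force: [1.7, 0.8, 0.1]
opening: 0.0598
```

```bash
python3 - <<'E'
from h import *
go(487,-63.8,120,94)
q,_=camera('side'); cv2.imwrite('pics/side_l1.png',q)
E
```

```text
t 19.25 tcp [743.9 345.4 197.2] ty 18.8 j7 -0.17 F [1.7 0.8 0.1] open 59.8
shift [-304.6 -377.1   66.9] turn -75.2 rows>= 12
```

Request:
play_rows([
  [[-25,-31,0],-6,0.75],
  [[-50,-62,2],-12,0.75],
  [[-75,-93,5],-18,0.75],
  [[-100,-124,10],-24,0.75],
  [[-125,-155,15],-30,0.75],
  [[-150,-186,20],-36,0.75],
  [[-175,-217,25],-42,0.75],
  [[-200,-248,32],-48,0.75],
  [[-225,-279,40],-54,0.75],
  [[-250,-310,48],-60,0.75],
  [[-275,-341,56],-66,0.75],
  [[-292,-362,62],-72,0.75],
  [[-304.6,-377.1,66.9],-75.2,0.75],
  [[-304.6,-377.1,66.9],-75.2,0.75],
  [[-304.6,-377.1,66.9],-75.2,0.75],
  [[-304.6,-377.1,66.9],-75.2,0.75],
])

```text
clock: 20.63
eef_pos: [0.4862, -0.0639, 0.1184]
tool_rot: [-0.034, 0.999, 0.002, 0.015]
ft_force: [-0.0, -0.3, 0.1]
opening: 0.0639
```

```bash
python3 - <<'E'
from h import *
go(487.4,-63.8,78,94)
p,d=camera('top'); P=cloud('top',d); q,d2=camera('side')
print([c for c in comps(P,.04,.062,box=(.4,.95,-.3,.5),n=30)])
print('side',[c for c in comps(cloud('side',d2),.04,.062,box=(.4,.56,-.2,.15),n=30)])
c=np.vstack([cv2.resize(p[120:260,150:330],(450,350),interpolation=cv2.INTER_CUBIC),cv2.resize(q[110:240,240:400],(308,250),interpolation=cv2.INTER_CUBIC)[:, :308].repeat(1,1) if 0 else cv2.resize(q[110:235,240:465],(450,250),interpolation=cv2.INTER_CUBIC)]); cv2.imwrite('pics/c11.png',c)
E
```

```text
t 20.63 tcp [486.2 -63.9 118.4] ty 93.9 j7 1.56 F [-0.  -0.3  0.1] open 63.9
shift [-0.1 -0.1 40.4] turn -0.1 rows>= 1
[(456, array([738.2, 342.2]), array([85.2, 61.8]), 18.2, np.float64(48.4)), (148, array([518.4, 266.7]), array([ 20. , 136.4]), 18.5, np.float64(53.1))]
side [(325, array([488.4, -69. ]), array([60.7, 87.7]), 4.1, np.float64(48.1))]
```

View pics/c11.png

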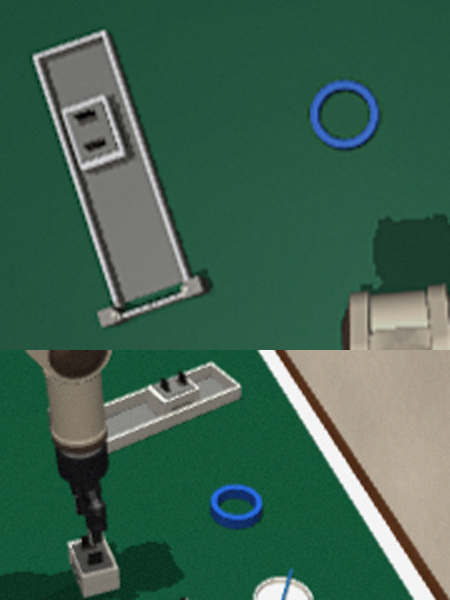

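Housing 0 is capped at about x = 232 in the lane, and the gate behind it is shut. Gripping housing 1.

Request:
play_rows([
  [[0,0,18],0,0.75],
  [[0,0,29],0,0.75],
  [[0,0,36],0,0.75],
  [[0,0,38],0,0.75],
  [[0,0,38],0,0.75],
  [[0,0,38],0,0.3],
  [[0,0,38],0,0.3],
  [[0,0,38],0,0.3],
  [[0,0,38],0,0.3],
  [[0,0,38],0,0.3],
  [[0,0,38],0,0.3],
])

```text
clock: 21.65
eef_pos: [0.4887, -0.0634, 0.0827]
tool_rot: [-0.035, 0.999, 0.001, 0.016]
ft_force: [-3.7, -0.3, 16.1]
opening: 0.0265
```

```bash
python3 - <<'E'
from h import *
s=get_state(); z=s['eef_pos'][2]*1000
go(433.1,238,z,18.6)
E
```

```text
t 21.65 tcp [488.7 -63.4  82.7] ty 94.0 j7 1.53 F [-3.7 -0.3 16.1] open 26.5
shift [ 34.3 304.5  -0.9] turn 75.4 rows>= 11
```

Request:
play_rows([
  [[0,0,0],0,0.3],
  [[1,8,0],2,0.3],
  [[3,24,0],6,0.3],
  [[5,44,0],11,0.3],
  [[7,64,0],16,0.3],
  [[9,84,0],21,0.3],
  [[12,104,0],26,0.3],
  [[14,124,0],31,0.3],
  [[16,144,-0.2],36,0.3],
  [[18,164,-0.4],41,0.3],
  [[21,184,-0.5],46,0.3],
  [[23,204,-0.6],51,0.3],
  [[25,224,-0.6],56,0.3],
  [[27,244,-0.7],61,0.3],
  [[30,264,-0.7],66,0.3],
  [[32,282,-0.8],71,0.3],
  [[34,297,-0.8],75.4,0.3],
  [[34.3,304.5,-0.9],75.4,0.3],
  [[34.3,304.5,-0.9],75.4,0.3],
  [[34.3,304.5,-0.9],75.4,0.3],
])

```text
clock: 23.32
eef_pos: [0.4333, 0.2395, 0.0836]
tool_rot: [0.582, 0.813, 0.012, 0.012]
ft_force: [-2.3, 3.5, 8.7]
opening: 0.0266
```

```bash
python3 - <<'E'
from h import *
s=get_state(); z=s['eef_pos'][2]*1000
go(636.8,307.2,z,18.6)
p,d=camera('side'); P=cloud('side',d)
cv2.imwrite('pics/c12.png',cv2.resize(p[110:200,220:400],None,fx=4,fy=4,interpolation=cv2.INTER_CUBIC))
E
```

```text
t 23.32 tcp [433.3 239.5  83.6] ty 18.8 j7 -0.26 F [-2.3  3.5  8.7] open 26.6
shift [ -1.7 214.4   7. ] turn 0.2 rows>= 6
```

View pics/c12.png

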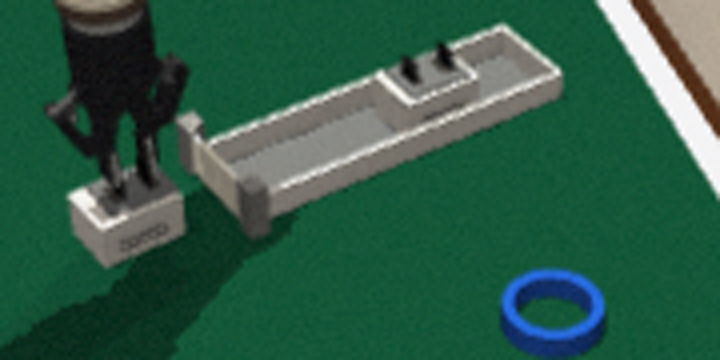

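Housing 1 is aligned before the gate, housing 0 is in the lane and the gate is shut. Pushing housing 1 to lane x ≈ 125.

Request:
play_rows([
  [[0,8,0.2],0,0.3],
  [[0,20,0.6],0,0.3],
  [[0,36,1.2],0,0.3],
  [[0,53,1.8],0,0.3],
  [[0,70,2.4],0,0.3],
  [[-1,87,2.9],0,0.3],
  [[-1,104,3.4],0,0.3],
  [[-1,121,4],0,0.3],
  [[-1,138,4.5],0,0.3],
  [[-1,155,5],0,0.3],
  [[-1,172,5.6],0,0.3],
  [[-1.7,189,6.2],0,0.3],
  [[-1.7,204,6.8],0,0.3],
  [[-1.7,212,7.3],0,0.3],
  [[-1.7,214.4,7.6],0,0.3],
  [[-1.7,214.4,7.6],0,0.3],
])

```text
clock: 24.7
eef_pos: [0.6379, 0.3055, 0.0833]
tool_rot: [0.582, 0.813, 0.011, 0.012]
ft_force: [-1.3, -0.7, 5.1]
opening: 0.0268
```

Request:
play_rows([
  [[0,0,0.5],0,0.4],
  [[0,0,0.5],0,0.5],
  [[0,0,0.5],0,0.6],
  [[0,0,0.5],0,0.65],
  [[0,0,0.5],0,0.7],
  [[0,0,0],0,0.7],
  [[0,0,-10],0,0.7],
  [[0,0,-30],0,0.7],
  [[0,0,-60],0,0.7],
  [[0,0,-90],0,0.7],
  [[0,0,-110],0,0.7],
  [[0,0,-110],0,0.7],
])

```text
clock: 25.7
eef_pos: [0.6376, 0.3068, 0.2007]
tool_rot: [0.582, 0.813, 0.016, 0.014]
ft_force: [0.1, 0.8, 0.9]
opening: 0.06
```

```bash
python3 - <<'E'
from h import *
go(447.6,-394,200,90)
go(447.6,-394,200)
E
```

```text
t 25.7 tcp [637.6 306.8 200.7] ty 18.8 j7 -0.17 F [0.1 0.8 0.9] open 60.0
shift [-602.1 -405.6  -14.2] turn -71.2 rows>= 18
t 25.7 tcp [637.6 306.8 200.7] ty 18.8 j7 -0.17 F [0.1 0.8 0.9] open 60.0
shift [-602.1 -405.6  -14.2] turn 0 rows>= 18
```

Request:
play_rows([
  [[-30,-20,0],-3,0],
  [[-60,-40,-1],-6,0],
  [[-90,-61,-2],-10,0],
  [[-120,-81,-2],-14,0],
  [[-150,-101,-3],-18,0],
  [[-180,-122,-4],-22,0],
  [[-210,-142,-5],-26,0],
  [[-240,-162,-5],-30,0],
  [[-270,-182,-6],-34,0],
  [[-300,-203,-7],-38,0],
  [[-330,-223,-7],-42,0],
  [[-360,-243,-8],-46,0],
  [[-390,-263,-9],-50,0],
  [[-420,-283,-10],-54,0],
  [[-450,-304,-10],-58,0],
  [[-480,-324,-11],-62,0],
  [[-510,-344,-12],-65,0],
  [[-540,-364,-13],-68,0],
  [[-570,-385,-14],-70,0],
  [[-600,-405,-14],-71,0],
])

```text
clock: 27.37
eef_pos: [0.4467, -0.3937, 0.2005]
tool_rot: [0.001, 1.0, 0.005, 0.021]
ft_force: [0.9, -1.1, 0.3]
opening: -0.0005
```

```bash
python3 - <<'E'
from h import *
p,d=camera('top'); P=cloud('top',d)
for c in comps(P,.04,.062,box=(.4,.95,.1,.5),n=20): print(c)
print('bell'); [print(c) for c in comps(P,.055,.07,box=(.4,.5,-.45,-.33),n=20)]
q,_=camera('side')
cv2.imwrite('pics/c13.png',np.vstack([cv2.resize(p[120:260,150:330],(450,350),interpolation=cv2.INTER_CUBIC),cv2.resize(q[100:190,250:412],(450,250),interpolation=cv2.INTER_CUBIC)]))
go(447.6,-394,90)
E
```

```text
(447, array([738. , 342.5]), array([85.8, 61. ]), 19.2, np.float64(48.3))
(470, array([634.8, 304.7]), array([84.6, 61. ]), 18.3, np.float64(48.2))
(60, array([534.1, 218.6]), array([20.5, 35.9]), 20.5, np.float64(54.2))
(22, array([516.6, 257.1]), array([ 3.8, 42.6]), 19.3, np.float64(49.5))
(66, array([504.7, 306.5]), array([19.3, 49. ]), 17.8, np.float64(54.2))
bell
(36, array([ 456.1, -393.1]), array([12.4, 29.7]), 7.2, np.float64(62.4))
t 27.47 tcp [ 443.3 -399.9  200.2] ty 89.3 j7 2.28 F [-0.4 -0.1 -0.7] open 0.2
shift [  0.4   5.4 110.3] turn 0 rows>= 3
```

View pics/c13.png

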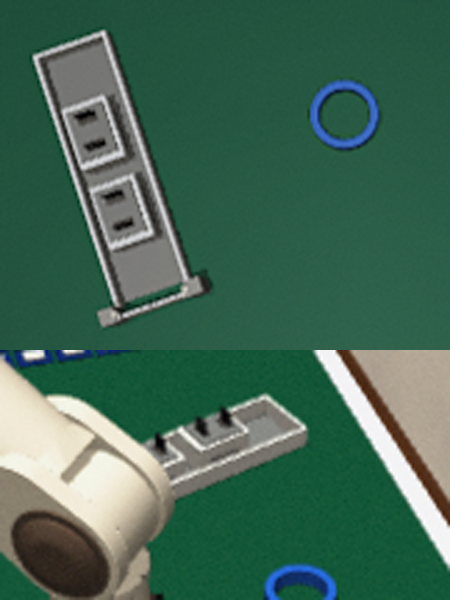

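Both housings are capped in the lane (x ≈ 122 and 232) and the leaves are shut. Next, the bell.

Request:
play_rows([
  [[0.4,5.4,20],0,0],
  [[0.4,5.4,50],0,0],
  [[0.4,5.4,80],0,0],
  [[0.4,5.4,98],0,0],
  [[0.4,5.4,106],0,0],
  [[0.4,5.4,106],0,0],
  [[0.4,5.4,106],0,0],
])

```text
clock: 28.05
eef_pos: [0.4478, -0.3939, 0.0948]
tool_rot: [0.006, 1.0, 0.002, 0.021]
ft_force: [1.0, 0.1, 0.8]
opening: 0.0001
```

Request:
play_rows([
  [[0,0,5],0,0],
  [[0,0,10],0,0],
  [[0,0,15],0,0],
  [[0,0,18],0,0],
  [[0,0,20],0,0],
  [[0,0,20],0,0],
])

```text
clock: 28.55
eef_pos: [0.4491, -0.3943, 0.075]
tool_rot: [0.006, 1.0, 0.002, 0.021]
ft_force: [0.6, -0.6, 2.5]
opening: -0.0004
```

Contact with 2.5 N, which is the start of the spring. Pressing on to the stop.

Request:
play_rows([
  [[0,0,3],0,0],
  [[0,0,6],0,0],
  [[0,0,9],0,0],
  [[0,0,11],0,0],
  [[0,0,11],0,0],
])

```text
clock: 28.97
eef_pos: [0.4492, -0.3944, 0.0652]
tool_rot: [0.006, 1.0, 0.002, 0.021]
ft_force: [-3.2, 2.2, 13.2]
opening: -0.0002
```

Request:
play_rows([
  [[0,0,1.5],0,0],
  [[0,0,2],0,0],
  [[0,0,2],0,0],
])

```text
clock: 29.22
eef_pos: [0.4492, -0.3945, 0.065]
tool_rot: [0.007, 1.0, 0.002, 0.021]
ft_force: [-4.8, 4.4, 19.8]
opening: 0.0003
```

Request:
play_rows([
  [[0,0,-5],0,0],
  [[0,0,-20],0,0],
  [[0,0,-50],0,0],
  [[0,0,-90],0,0],
  [[-20,30,-120],0,0],
  [[-40,60,-140],0,0],
  [[-60,90,-150],0,0],
  [[-70,100,-150],0,0],
  [[-70,100,-150],0,0],
  [[-70,100,-150],0,0],
  [[-70,100,-150],0,0],
  [[-70,100,-150],0,0],
])

```text
clock: 30.22
eef_pos: [0.5126, -0.2975, 0.2173]
tool_rot: [0.008, 1.0, 0.002, 0.02]
ft_force: [0.1, 0.4, 0.2]
opening: 0.0005
```

```bash
python3 - <<'E'
from h import *
s=get_state(); print(s['clock'],s['eef_pos'],s['ft_force'],abs(s['joint_vel']).max())
p,d=camera('top'); P=cloud('top',d)
for c in comps(P,.04,.062,box=(.4,.95,.1,.5),n=20): print(c)
q,d2=camera('side')
for nm,C in(('top',P),('side',cloud('side',d2))):
    print(nm,[(c[0],c[1],c[4]) for c in comps(C,.050,.075,box=(.4,.5,-.45,-.33),n=15)])
a=cv2.resize(p[130:260,150:480],(660,260),interpolation=cv2.INTER_CUBIC); b=cv2.resize(q[110:330,240:400],(480,330)); 
c=np.zeros((600,660,3),np.uint8); c[:260]=a; c[260:590,:480]=b; cv2.imwrite('pics/c14.png',c)
E
```

```text
30.2167 [ 0.51255506 -0.29749047  0.21726386] [0.11276781 0.40833039 0.17310339] 0.0072406687610761826
(461, array([738.3, 341.9]), array([85.4, 61.5]), 19.6, np.float64(48.4))
(466, array([634.3, 304.8]), array([84.6, 62.3]), 18.8, np.float64(48.4))
(81, array([526. , 235.8]), array([19.7, 73.9]), 23.5, np.float64(52.8))
(68, array([505.6, 302.9]), array([19.8, 57.2]), 16.8, np.float64(53.9))
top []
side [(104, array([ 449.8, -396.4]), np.float64(61.9))]
```

View pics/c14.png

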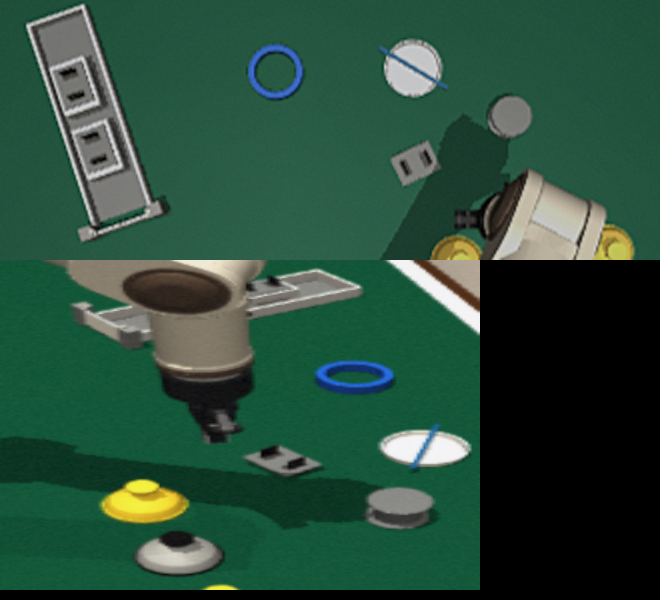

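Both capped housings are in the lane, the gate is shut, the plunger is back up (top at 62 mm) and the robot touches nothing. The bystanders are where they were. Handing in.

```bash
python3 -c "
from plant import *
print(hand_in())"
```

```text
the job is handed in; nothing more can be done
None
```

The job is done and handed in at about 30 s of the 210 s. The hand-in gave no verdict, so this rests on my own checks.

**What I did:** There were two housings on the bench. I fitted a cap to each, dragged each along the bench by its cap tabs through the spring gate, and pressed the grey call bell. The third cap was not needed and stays on the bench.

**Last checks:**
- **Caps:** Both sat centred with their tabs out in the close pictures before the gate. The last top view still shows them in place.
- **Housings:** They stand at about 122 mm and 232 mm past the gate line, near the lane's middle.
- **Gate:** Both leaves look shut in the top view.
- **Bell:** The plunger met its stop at 13–20 N, with the fingertips about 14 mm below the rest height. Its top is back up at about 62 mm.
- **Bystanders:** The tape, dish and spool look unmoved, though I did not measure them again.
- **Robot:** It is clear of everything, with about zero force at the wrist.

**What disagreed:**
- The side camera read 1–4 mm off from the top camera, so I lined up each cap and housing within one picture.
- Closing on the cap tabs pushed the tool up 2.5–4 mm (12–19 N). Seating the first cap peaked at 33 N, below the 40 N and 120 N limits.
- The tool's tilt grew to about 2.4°, with no effect that I could see.

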